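# Start the flange nut on a reel stand

### The arm

A 7-joint arm with a two-finger parallel gripper is mounted at the origin on the work surface. World frame = base frame: x ahead of the robot, y to its left, z up, the work surface at z = 0. Lengths are in m, angles in rad, forces in N, time in s.
With the tool pointing down it reaches from about 0.4 to 0.85 m from the base axis. Payload 10.4 kg.
Tool frame: the origin (TCP) lies on the centre line of the jaws, within the pads' length; the fingertips stand ahead of it and the grasp point (between the pads) lies 2 mm behind it (manip.tcp_to_tips is the z of the fingertips in the tool frame, in m); z points along the fingers, y is the line along which they close (so a half turn about z gives the same grasp; the last joint's range is limited). The gripper opens to 87 mm and grips with 3 to 60 N. Pads are 19 mm wide; open, the fingers measure 117 mm over their backs; the gripper's body (75 mm by 190 mm) begins 51 mm behind the grasp point.
Start: joints at [1.234, 0.332, -0.065, 1.46, 0.022, 1.35, -0.088], TCP at [0.193, -0.594, 0.24] pointing down, gripper open.
Joint ranges: [-2.6, 2.6], [-0.5, 2.12], [-1.47, 1.34], [0.16, 2.42], [-1.27, 4.41], [0.06, 2.06], [-2.6, 2.6]. Speed limits (rad/s): [2.22, 2.22, 2.79, 2.79, 3.14, 3.14, 3.14].

### API

Orientations are given as a rotation vector (axis times angle).
In Python, from rig import manip, release, close_gripper, kin, viewer gives the robot as it stands. Calls block until the motion is done:
- manip.reach(position, orientation): joint-space move of the TCP to a pose.
- manip.move_l(position, orientation=None, v=0.15): straight line of the TCP; orientation=None keeps the orientation; v is the mean speed in m/s.
- manip.set_joints(angles): joint-space move.
- release() and close_gripper(f_grip=None): open the fingers fully, or close them until they stop; f_grip is the grip in N (None keeps the last).
- manip.pause(seconds).
- kin.ik(position, orientation): joint angles nearest the present ones, or None.
- viewer.grab_frame(name): name is "side" or "top"; returns (picture, depth): 400x640x3 uint8, red, green, blue; 400x640 float32, m along the optical axis (not along the pixel's ray), 0 where there is no reading.
- viewer.calibration(name): a dict with "mtx" (3x3 intrinsics, pixels), "position" and "attitude" of the camera in the world. Camera axes: x right, y down, z forward; pixel columns grow to the right and rows downward; lengths in m; the calibration is good to about 2 mm. A picture is of the moment at which its call begins. calibration takes no time and is no camera call.
A pose or a line that the arm cannot do raises manip.IKError and nothing moves.
- manip.close_job(): hands the job in; it is judged then, once.
Readings, each from a call of its own:
- manip.read_time(): time.
- manip.read_qpos(): joint angles.
- manip.read_joint_velocities(): joint speeds.
- manip.read_effort(): joint torques, N m.
- manip.read_eef_pos(): TCP position.
- manip.read_ee_rot(): TCP orientation.
- manip.read_wrist_force(): force on the tool from outside, world axes, zero at the start.
- manip.read_wrist_torque(): the same for the moment, N m.
- manip.read_width(): finger opening in m.
- manip.read_finger_force(): force on a finger pad.
Only numpy, scipy, OpenCV 4.12 (cv2) and the standard library are available. Lean on these libraries where they do the work, as an engineer would, in place of code of your own. Each camera call takes 0.05 s, during which the arm holds its last target. There are 200 camera calls.

### The job

Fit the orange flange nut over the threaded stud of the reel stand, flange down. Back it off (counter-clockwise, seen from above) under a light push until you feel it drop into the thread, then turn it clockwise until its flange rests on the steel clamp washer, and let go. Be gentle, do not force the thread, and leave the other things on the bench where they are.

Things in the scene. Friction and masses are not known exactly. Their poses are not given: they have to be found in the camera images.
- nut: Orange plastic flange nut, about 150 g, standing flange down on the bench. Hexagon 52 mm across flats, 5 to 36 mm above its underside; six-sided flange 66 mm across, 5 mm thick. Bore 38 mm, with three inner lugs (the thread) 120 deg apart, their undersides 8 mm above the nut's, 27 mm clear between them. Origin: centre of underside; z up along its axis; x and each 60 deg from it are normal to the flats.
- stand: Fixed reel stand: blue base 150 x 150 x 25 mm, grey and black reel of 144 mm diameter up to 56 mm, steel clamp washer of 80 mm diameter up to 60 mm, and upright in the middle the fixed steel stud. Origin: centre of underside; z up. Its yaw says nothing of how the thread is clocked: that differs every time.
- stud_tip (a point): Top of the stud, 97.5 mm above the bench: a cone from 10 mm wide here to 24 mm, 11 mm lower, then a 24 mm pilot. The nut has 1.5 mm of sideways play on it.
- thread_top (a point): On the stud's axis, 82.5 mm above the bench: flat top of the thread, which is 34 mm wide, three-start, right-handed, 10 mm per third of a turn. An unstarted nut stands on it, underside 11 to 19 mm above the washer; 3.5 mm stop teeth on it block turning clockwise. Less than a third of a turn counter-clockwise the lugs meet gaps (0.3 rad of free turn, then a hard wall: stop).
- seat (a point): Centre of the washer's top on the stud's axis, 60 mm above the bench, where the nut's underside ends up. In the gaps a pushed nut goes down to 4 to 6 mm above it; then, turned clockwise and kept lightly pushed, it sinks 4.8 mm per rad till the flange lies on the washer, 0.75 to 1.2 rad on; some 0.35 rad more and it is tight. Axial play in the thread 1.5 to 2 mm.
- wrench: Open-ended wrench lying on the bench; leave it. Origin: centre of its underside.
- washer: Loose spare steel washer, 60 mm wide, 5 mm thick, on the bench; leave it. Origin: centre of its underside.
- tape: Roll of tan tape, 96 mm wide, 36 mm high; leave it. Origin: centre of its underside.
- cleaner: White bottle, 48 mm wide, 130 mm high; leave it. Origin: centre of its underside.
- tray: Black parts tray 130 x 100 x 35 mm with an aluminium collar in it; leave it. Origin: centre of its underside.
- driver: Red screwdriver; leave it. Origin: centre of its underside.
- carton: Small carton 100 x 80 x 60 mm; leave it. Origin: centre of its underside.
Not all that is in view belongs to the job. Of the things shaped like the nut, the orange one is meant.

How it is judged:
By the outcome, as a careful person would: the job done as asked, in the order asked, and still so for the second after the job is handed in, with the robot touching nothing.
It also fails if it takes over 72 s, if anything falls off the work surface, if the arm or the gripper's body presses on something with over 40 N, if the wrist force passes 120 N, or if a joint passes its speed limit or range.

## Working session

There is one attempt and no reset: what is moved stays moved. The work goes in short steps, each a Python script; the robot and the scene stay as the last script left them, time stands still between calls to the robot, and variables do not carry over. Pictures are saved under pics/ and viewed, at most 10 in all, crops included, and the job is handed in when it is done.

```bash
ls; mkdir -p pics
python3 - <<'E'
from rig import manip,viewer
import cv2,numpy as np
for n in("top","side"):
    im,d=viewer.grab_frame(n); cv2.imwrite(f"pics/{n}0.png",im[:,:,::-1]); np.save(f"pics/{n}0.npy",d)
    c=viewer.calibration(n); print(n,c)
print(manip.read_time(),manip.tcp_to_tips,manip.read_ee_rot())
E
```

```text
pics
top {'mtx': array([[455.43470262,   0.        , 314.92707992],
       [  0.        , 455.43470262, 197.65438275],
       [  0.        ,   0.        ,   1.        ]]), 'position': array([0.35916142, 0.03367007, 1.2119129 ]), 'attitude': array([-2.16070209,  2.12359901, -0.1898431 ])}
side {'mtx': array([[440.86774641,   0.        , 321.13872099],
       [  0.        , 440.86774641, 200.99445064],
       [  0.        ,   0.        ,   1.        ]]), 'position': array([0.47944357, 1.17364629, 0.85013218]), 'attitude': array([-0.08956125,  2.74794653, -1.46977331])}
0.1 0.017 [-3.10179223e+00 -4.90785795e-01  4.23053570e-04]
```

View pics/top0.png

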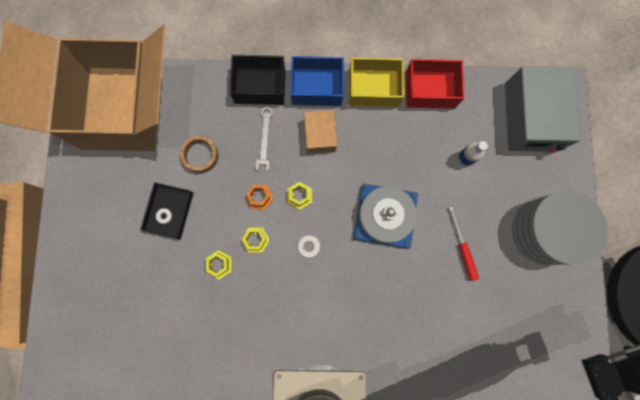

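View pics/side0.png

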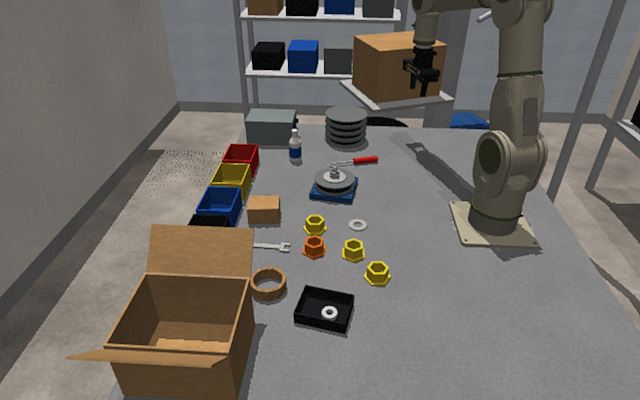

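The top view shows the orange nut at about (259,197), with yellow lookalikes at (299,194), (255,239) and (218,264), and the stand at (388,214). The side view has the nut at about (314,246) and the stud at about (334,170).

```bash
cat > h.py <<'E'
import numpy as np,cv2
from scipy.spatial.transform import Rotation as R
from rig import manip,release,close_gripper,kin,viewer
def cloud(n,d):
    c=viewer.calibration(n);K=c["mtx"];v,u=np.mgrid[0:400,0:640]
    p=np.stack([(u-K[0,2])/K[0,0]*d,(v-K[1,2])/K[1,1]*d,d],-1)
    return p@R.from_rotvec(c["attitude"]).as_matrix().T+c["position"]
def proj(n,P):
    c=viewer.calibration(n);q=(np.asarray(P)-c["position"])@R.from_rotvec(c["attitude"]).as_matrix()
    q=q@c["mtx"].T;return q[:,:2]/q[:,2:]
def down(yaw): # tool z down, tool x at world angle yaw
    return (R.from_euler('z',yaw)*R.from_euler('x',np.pi)).as_rotvec()
E
python3 - <<'E'
from h import *
out=[]
for n in("top","side"):
    im=cv2.imread(f"pics/{n}0.png");d=np.load(f"pics/{n}0.npy");P=cloud(n,d)
    hsv=cv2.cvtColor(im,cv2.COLOR_BGR2HSV)
    u,v=(259,197) if n=="top" else (314,246)
    m=np.zeros((400,640),bool);m[v-22:v+22,u-22:u+22]=1
    m&=(hsv[...,0]<14)&(hsv[...,1]>150)
    Q=P[m];z=Q[:,2];print(n,len(Q),np.percentile(z,[1,10,50,90,99]).round(4))
    T=Q[(z>.031)&(z<.042)];print("top ring",len(T),T.mean(0).round(4),((T.min(0)+T.max(0))/2).round(4))
    r,_=cv2.minEnclosingCircle(T[:,:2].astype(np.float32)),0;print("circ",r)
    # hex fit: project contour of top ring
    tc=np.array(r[0]);a=(T[:,:2]-tc)
    th=np.arange(0,60,2)
    w=[np.ptp(a@[np.cos(np.radians(t)),np.sin(np.radians(t))])for t in range(0,180,5)]
    print("widths",dict(zip(range(0,180,5),np.round(np.array(w)*1e3,1))))
    us,vs=(388,214) if n=="top" else (334,178)
    S=P[vs-45:vs+45,us-45:us+45].reshape(-1,3);
    for lo,hi in((.0535,.058),(.0585,.064),(.085,.1)):
        k=(S[:,2]>lo)&(S[:,2]<hi);s=S[k]
        if k.sum()>5:print("stand",lo,k.sum(),s.mean(0).round(4),cv2.minEnclosingCircle(s[:,:2].astype(np.float32)))
    cx=[(cv2.resize(im[v-32:v+32,u-32:u+32],None,fx=6,fy=6,interpolation=2)),(cv2.resize(im[vs-32:vs+32,us-32:us+32],None,fx=6,fy=6,interpolation=2))]
    out.append(np.hstack(cx))
cv2.imwrite("pics/crop1.png",cv2.resize(np.vstack(out),None,fx=.78,fy=.78))
E
```

```text
top 183 [-0.0005  0.003   0.0147  0.0374  0.0395]
top ring 66 [0.5594 0.172  0.0357] [0.5591 0.1713 0.0359]
circ ((0.558673083782196, 0.1708011031150818), 0.02664392814040184)
widths {0: np.float64(50.7), 5: np.float64(50.0), 10: np.float64(49.1), 15: np.float64(48.9), 20: np.float64(49.6), 25: np.float64(49.9), 30: np.float64(49.8), 35: np.float64(49.4), 40: np.float64(49.8), 45: np.float64(49.9), 50: np.float64(49.6), 55: np.float64(49.0), 60: np.float64(48.5), 65: np.float64(48.0), 70: np.float64(48.2), 75: np.float64(48.5), 80: np.float64(49.5), 85: np.float64(50.8), 90: np.float64(51.8), 95: np.float64(52.5), 100: np.float64(52.9), 105: np.float64(53.0), 110: np.float64(52.6), 115: np.float64(51.8), 120: np.float64(51.4), 125: np.float64(51.3), 130: np.float64(50.8), 135: np.float64(50.0), 140: np.float64(48.7), 145: np.float64(49.4), 150: np.float64(50.7), 155: np.float64(51.7), 160: np.float64(52.2), 165: np.float64(52.4), 170: np.float64(52.2), 175: np.float64(51.5)}
stand 0.0535 1271 [ 0.5116 -0.1669  0.0559] ((0.5125548839569092, -0.16759085655212402), 0.07195060700178146)

[... 825 characters left out ...]
at64(59.8), 100: np.float64(60.3), 105: np.float64(60.3), 110: np.float64(59.9), 115: np.float64(59.0), 120: np.float64(57.6), 125: np.float64(56.2), 130: np.float64(56.7), 135: np.float64(58.0), 140: np.float64(58.8), 145: np.float64(59.2), 150: np.float64(59.1), 155: np.float64(58.5), 160: np.float64(57.6), 165: np.float64(56.1), 170: np.float64(54.3), 175: np.float64(52.0)}
stand 0.0535 216 [ 0.521  -0.1745  0.0565] ((0.5626400709152222, -0.3251745104789734), 0.2394387573003769)
stand 0.0585 393 [ 0.5142 -0.1992  0.0607] ((0.5510080456733704, -0.33137020468711853), 0.2423384189605713)
stand 0.085 83 [ 0.6092 -0.294   0.0918] ((0.5946816205978394, -0.2732205390930176), 0.15047220885753632)
```

View pics/crop1.png

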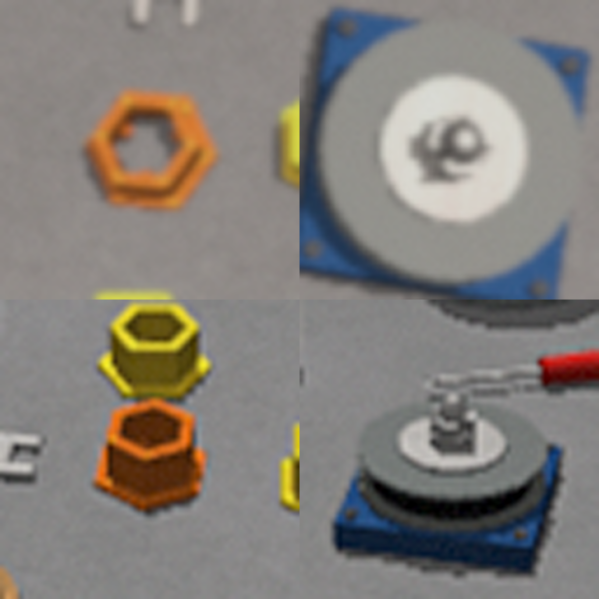

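The crop shows the orange nut upright with its flange down and two of its flats nearly horizontal in the image. The stud stands in the middle of the white washer. Next I fit the nut outline and the stud in both views.

Run:
```python
from h import *
from scipy.optimize import minimize
def hexa(r,z0,z1,x,y,a):
    t=a+np.pi/6+np.arange(6)*np.pi/3;R_=r/np.cos(np.pi/6)
    return np.array([[x+R_*np.cos(k),y+R_*np.sin(k),z]for z in(z0,z1)for k in t])
S=8
def fitnut(n,u,v,hue):
    im=cv2.imread(f"pics/{n}0.png");h=cv2.cvtColor(im,cv2.COLOR_BGR2HSV)
    m=((h[...,0]>=hue[0])&(h[...,0]<hue[1])&(h[...,1]>110)).astype(np.uint8)*255
    m=m[v-24:v+24,u-24:u+24];m=cv2.resize(m,None,fx=S,fy=S,interpolation=cv2.INTER_LINEAR)>127
    c,_=cv2.findContours(m.astype(np.uint8),0,1);c=max(c,key=cv2.contourArea)
    M=np.zeros(m.shape,np.uint8);cv2.fillPoly(M,[c],1)
    def ren(p):
        I=np.zeros(M.shape,np.uint8)
        for pts in(hexa(.026,0.005,.036,*p),hexa(.033,0,.005,*p)):
            q=(proj(n,pts)-[u-24,v-24]+.5)*S-.5
            cv2.fillConvexPoly(I,cv2.convexHull(np.round(q).astype(np.int32)),1)
        return I
    return lambda p:1-(M&ren(p)).sum()/(M|ren(p)).sum()
T=fitnut("top",259,197,(0,14));D=fitnut("side",314,246,(0,14))
for name,f in(("top",T),("side",D),("both",lambda p:T(p)+D(p))):
    r=min((minimize(f,[.559,.171,a],method="Nelder-Mead",options=dict(initial_simplex=[[.559,.171,a],[.563,.171,a],[.559,.175,a],[.559,.171,a+.2]]))for a in np.radians([0,15,30,45])),key=lambda r:r.fun)
    print(name,r.x[:2].round(4),np.degrees(r.x[2])%60,r.fun)
# stand: washer ellipse by brightness & stud
for n,u,v in(("top",388,214),("side",334,178)):
    im=cv2.imread(f"pics/{n}0.png");d=np.load(f"pics/{n}0.npy");P=cloud(n,d)
    pr=proj(n,[[.512,-.167,.06],[.512,-.167,.0975]]);print(n,"pred washer centre/stud tip px",pr.round(1))
    w=(im.min(2)>150);w[:v-30]=0;w[v+30:]=0;w[:,:u-30]=0;w[:,u+30:]=0
    c,_=cv2.findContours(w.astype(np.uint8),0,1);c=max(c,key=cv2.contourArea)
    c=cv2.convexHull(c);print(cv2.fitEllipse(c))
    C=viewer.calibration(n);ray=R.from_rotvec(C["attitude"]).as_matrix()@np.linalg.solve(C["mtx"],np.r_[cv2.fitEllipse(c)[0],1])
    print("washer",C["position"]+ray*(.06-C["position"][2])/ray[2])
for y in((299,194),(255,239)):
    d=np.load("pics/top0.npy");p=cloud("top",d)[y[1]-4:y[1]+5,y[0]-4:y[0]+5];print(p.reshape(-1,3).mean(0))
from rig import kin
for yaw in np.radians(range(-180,180,30)):
    print(np.degrees(yaw),[None if q is None else round(float(q[6]),2) for q in(kin.ik([.558,.171,.15],down(yaw)),kin.ik([.512,-.167,.15],down(yaw)))])
print(manip.read_time())
```

```text
top [0.5584 0.1699] 54.500379699541725 0.531436425312902
side [0.5584 0.1677] 54.14174819178498 0.0633391078388913Traceback (most recent call last):
  File "<stdin>", line 22, in <module>
  File "<stdin>", line 22, in <genexpr>
    res = _minimize_neldermead(fun, x0, args, callback, bounds=bounds,
                               **options)
    fxcc = func(xcc)
    fx = function(np.copy(x), *(wrapper_args + args))
  File "<stdin>", line 21, in <lambda>
  File "<stdin>", line 19, in <lambda>
  File "<stdin>", line 16, in ren
  File "h.py", line 9, in proj
    c=viewer.calibration(n);q=(np.asarray(P)-c["position"])@R.from_rotvec(c["attitude"]).as_matrix()
ValueError: time passes only in moves, steps and waits
```

```bash
python3 - <<'E'
s=open('h.py').read().replace("def cloud","import functools\n@functools.lru_cache(None)\ndef cal(n): return viewer.calibration(n)\ndef cloud").replace("c=viewer.calibration(n)","c=cal(n)")
open('h.py','w').write(s)
E
python3 - <<'E'
from h import *
from scipy.optimize import minimize
def hexa(r,z0,z1,x,y,a):
    t=a+np.pi/6+np.arange(6)*np.pi/3;R_=r/np.cos(np.pi/6)
    return np.array([[x+R_*np.cos(k),y+R_*np.sin(k),z]for z in(z0,z1)for k in t])
S=8
def fitnut(n,u,v):
    im=cv2.imread(f"pics/{n}0.png");h=cv2.cvtColor(im,cv2.COLOR_BGR2HSV)
    m=((h[...,0]<14)&(h[...,1]>110)).astype(np.uint8)*255
    m=m[v-24:v+24,u-24:u+24];m=cv2.resize(m,None,fx=S,fy=S,interpolation=cv2.INTER_LINEAR)>127
    m=cv2.morphologyEx(m.astype(np.uint8),cv2.MORPH_OPEN,np.ones((9,9)))
    c,_=cv2.findContours(m,0,1);c=max(c,key=cv2.contourArea)
    M=np.zeros(m.shape,np.uint8);cv2.fillPoly(M,[cv2.convexHull(c)],1)
    def ren(p):
        I=np.zeros(M.shape,np.uint8)
        q=np.vstack([hexa(.026,0.005,.036,*p),hexa(.033,0,.005,*p)])
        q=(proj(n,q)-[u-24,v-24]+.5)*S-.5
        cv2.fillConvexPoly(I,cv2.convexHull(np.round(q).astype(np.int32)),1)
        return I
    def f(p):
        I=ren(p);return 1-(M&I).sum()/(M|I).sum()
    return f
T=fitnut("top",259,197);D=fitnut("side",314,246)
for name,f in(("top",T),("side",D),("both",lambda p:T(p)+D(p))):
    r=min((minimize(f,[.559,.171,a],method="Nelder-Mead",options=dict(initial_simplex=[[.559,.171,a],[.563,.171,a],[.559,.175,a],[.559,.171,a+.2]]))for a in np.radians([0,15,30,45])),key=lambda r:r.fun)
    print(name,r.x[:2].round(4),np.degrees(r.x[2])%60,r.fun)
for n,u,v in(("top",388,214),("side",334,178)):
    im=cv2.imread(f"pics/{n}0.png")
    print(n,"pred washer centre/stud tip px",proj(n,[[.512,-.167,.06],[.512,-.167,.0975]]).round(1))
    w=(im.min(2)>150);w[:v-30]=0;w[v+30:]=0;w[:,:u-30]=0;w[:,u+30:]=0
    c,_=cv2.findContours(w.astype(np.uint8),0,1);c=max(c,key=cv2.contourArea)
    e=cv2.fitEllipse(cv2.convexHull(c));C=cal(n);ray=R.from_rotvec(C["attitude"]).as_matrix()@np.linalg.solve(C["mtx"],np.r_[e[0],1])
    print(e,"washer",C["position"]+ray*(.06-C["position"][2])/ray[2])
P=cloud("top",np.load("pics/top0.npy"))
for y in((299,194),(255,239)): print(P[y[1]-4:y[1]+5,y[0]-4:y[0]+5].reshape(-1,3).mean(0))
for yaw in range(-180,180,30):
    a=np.radians(yaw);print(yaw,[None if q is None else round(float(q[6]),2) for q in(kin.ik([.558,.171,.15],down(a)),kin.ik([.512,-.167,.15],down(a)))])
print(manip.read_time())
E
```

```text
top [0.5557 0.1744] 58.768502402933905 0.7484865487405132
side [0.559  0.1688] 53.463602428861364 0.039552160719891205
both [0.5583 0.1697] 50.745140637971446 0.8075195155814385
top pred washer centre/stud tip px [[387.8 213.4]
 [390.4 211.4]]
((388.6705017089844, 213.19125366210938), (31.335128784179688, 32.74147415161133), 129.7103271484375) washer [ 0.51256829 -0.16930225  0.06      ]
side pred washer centre/stud tip px [[334.2 176.4]
 [334.4 167.1]]
((334.0775146484375, 175.53123474121094), (11.700292587280273, 21.93490982055664), 89.7559814453125) washer [ 0.51248493 -0.17285215  0.06      ]
[0.56572025 0.06198938 0.01500845]
[0.44507609 0.1760914  0.00102774]
-180 [0.85, 1.65]
-150 [1.29, 1.95]
-120 [1.81, 2.48]
-90 [2.34, -2.56]
-60 [-2.56, -2.46]
-30 [-2.25, -1.95]
0 [-2.25, -1.44]
30 [-1.74, -0.92]
60 [-1.25, -0.41]
90 [-0.73, 0.1]
120 [-0.2, 0.61]
150 [0.33, 1.14]
0.1
```

Run:
```python
from h import *
o=down(np.radians(144))
manip.reach([.5587,.170,.16],o);print(manip.read_time(),manip.read_eef_pos(),manip.read_wrist_force())
im,_=viewer.grab_frame("top");
manip.move_l([.5587,.170,.025],o,v=.12);print(manip.read_time(),manip.read_wrist_force())
close_gripper(25);print(manip.read_time(),manip.read_width(),manip.read_finger_force(),manip.read_wrist_force(),manip.read_wrist_torque(),manip.read_eef_pos())
a,_=viewer.grab_frame("side");b,_=viewer.grab_frame("top")
A=cv2.resize(a[206:286,254:374],None,fx=5,fy=5,interpolation=2);B=cv2.resize(b[157:237,219:339],None,fx=5,fy=5,interpolation=2)
cv2.imwrite("pics/g1.png",cv2.resize(np.vstack([A,B]),None,fx=.74,fy=.74)[:,:,::-1])
```

```text
3.0833 [0.55906718 0.16901766 0.15988061] [-0.73719858  0.16765871 -1.36659766]
4.4083 [ 0.57031909 -0.34628277 -0.14133402]
5.1 0.052287279724637314 24.7819512616843 [-0.08300895 -0.08936262  0.56165743] [-0.04364399 -0.01704321  0.00160789] [0.55870733 0.16997026 0.02503507]
```

View pics/g1.png

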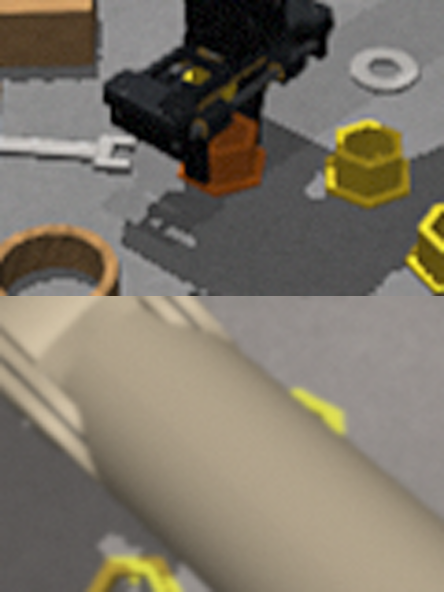

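The side picture shows both fingers on the orange nut, the flange flat on the bench and the yellow nuts clear; the width of 52.3 mm means it is held on its flats. The arm blocks the top view. I'll lift it and carry it over the stud.

Run:
```python
from h import *
manip.move_l([.5587,.170,.17],v=.15)
o=down(np.radians(20))
manip.reach([.5125,-.168,.165],o);print(manip.read_time(),manip.read_width(),manip.read_eef_pos(),manip.read_qpos().round(2) if hasattr(manip.read_qpos(),'round') else manip.read_qpos())
manip.pause(.3);print(manip.read_wrist_force(),manip.read_wrist_torque())
a,_=viewer.grab_frame("side");b,_=viewer.grab_frame("top")
cv2.imwrite("pics/s1.png",cv2.resize(np.hstack([a[110:210,284:384],b[154:254,340:440]]),None,fx=4,fy=4,interpolation=2)[:,:,::-1])
print(proj("side",[[.5125,-.168,.0975],[.5125,-.168,.14],[.5125,-.168,.06]]))
```

```text
7.6 0.05239319005432965 [ 0.51280923 -0.16660082  0.16475548] [ 0.85  0.28 -0.72  1.75  0.2   1.18 -1.14]
[ 0.08758331 -0.21429404 -2.16002009] [ 0.05742869  0.01694993 -0.01654833]
[[334.26052415 166.92473853]
 [334.53935613 156.07152033]
 [334.02152741 176.22741527]]
```

View pics/s1.png

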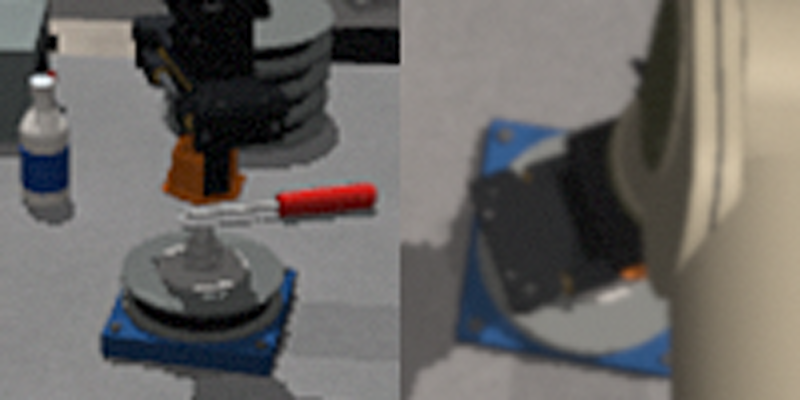

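The side view shows the held nut at about column 335, directly above the stud at about column 335. I'll lower it with force checks.

```bash
cat >> h.py <<'E'
F0=np.array([.09,-.21,-2.16]);T0=np.array([.057,.017,-.017])
def F(): return np.array(manip.read_wrist_force())-F0
def Tq(): return np.array(manip.read_wrist_torque())-T0
def log(*a): print(round(manip.read_time(),2),*a,np.array(manip.read_eef_pos()).round(4),F().round(1),Tq().round(2))
E
python3 - <<'E'
from h import *
manip.move_l([.5125,-.168,.118],v=.1);log()
z=.118
while z>.094:
    z-=.0015;manip.move_l([.5125,-.168,z],v=.03);f=F();log(round(z,4))
    if f[2]>4 or np.hypot(*f[:2])>6:break
manip.pause(.2);log()
E
```

```text
8.62 [ 0.5127 -0.1679  0.1182] [0.9 0.6 0.9] [-0.01 -0.    0.08]
8.87 0.1165 [ 0.5127 -0.1681  0.1169] [-0.2 -1.3 -0.3] [0.   0.02 0.04]
9.12 0.115 [ 0.5125 -0.168   0.115 ] [ 0.7  0.2 -0.3] [-0.02 -0.01  0.03]
9.37 0.1135 [ 0.5124 -0.168   0.1134] [-1. -0.  1.] [-0.07  0.01  0.  ]
9.62 0.112 [ 0.5124 -0.168   0.1119] [-0.5 -0.   1. ] [-0.08 -0.03  0.  ]
9.87 0.1105 [ 0.5124 -0.168   0.1104] [0.1 0.4 0. ] [-0.07 -0.05 -0.02]
10.12 0.109 [ 0.5124 -0.168   0.1089] [0.1 1.4 0.4] [-0.05 -0.05  0.01]
10.37 0.1075 [ 0.5124 -0.168   0.1074] [ 0.8 -1.2  0.2] [-0.05 -0.02  0.01]
10.62 0.106 [ 0.5124 -0.168   0.1059] [ 0.4  0.6 -0.3] [-0.06  0.02  0.01]
10.87 0.1045 [ 0.5124 -0.168   0.1044] [-0.6 -0.9  0.4] [-0.08 -0.03 -0.04]
11.12 0.103 [ 0.5124 -0.168   0.1029] [-0.3  0.1 -0.4] [-0.05  0.02  0.06]
11.37 0.1015 [ 0.5124 -0.168   0.1014] [ 0.7 -0.3  0.6] [-0.02  0.01  0.02]
11.62 0.1 [ 0.5126 -0.1681  0.1001] [ 1.  -0.   0.1] [-0.04 -0.06  0.02]
11.87 0.0985 [ 0.5128 -0.168   0.0995] [-3.6  0.7 11.8] [0.16 0.82 0.01]
12.07 [ 0.5128 -0.168   0.0995] [-3.1  2.  11.1] [ 0.11  0.8  -0.03]
```

The nut is standing on the thread top with its underside at about 74.5 mm. Next I ease the push and back it off counter-clockwise, watching for the drop.

```bash
cat >> h.py <<'E'
import json
def save(**k): json.dump(k,open('st.json','w'))
def load(): return json.load(open('st.json'))
E
python3 - <<'E'
from h import *
p=np.array([.5124,-.168,.0991]);yaw=np.radians(20);end=yaw+2.15;z0=.0995
manip.move_l(p,v=.03);log()
st="none"
while yaw<end:
    yaw+=.06;manip.move_l(p,down(yaw),v=.03)
    f=F();t=Tq();a=np.array(manip.read_eef_pos())
    log(round(np.degrees(yaw),1),p.round(4))
    if abs(t[2])>.6 or f[2]>20 or np.hypot(*f[:2])>12: st="stop";break
    p[:2]+=np.clip(.00004*f[:2],-.0002,.0002)
    while f[2]<2.5 and a[2]>z0-.012:
        p[2]-=.0008;manip.move_l(p,v=.03);f=F();a=np.array(manip.read_eef_pos())
        if f[2]<2.5: log("low")
    if a[2]<z0-.003: st="dropped";break
    p[2]+=np.clip((f[2]-5)*.00005,-.0004,.0004)
log(st);save(p=list(p),yaw=yaw)
E
```

```text
12.32 [ 0.5127 -0.168   0.0996] [-2.   0.5  8.1] [ 0.04  0.35 -0.04]
12.57 23.4 [ 0.5124 -0.168   0.0991] [ 0.5129 -0.1681  0.0996] [-0.8  1.1  7.3] [-0.04  0.14  0.05]
12.82 26.9 [ 0.5124 -0.168   0.0992] [ 0.5129 -0.1681  0.0996] [-0.5  1.1  7.2] [ 0.02 -0.02  0.07]
13.07 30.3 [ 0.5123 -0.1679  0.0993] [ 0.5127 -0.168   0.0996] [-0.3  0.7  7.3] [-0.08 -0.    0.03]
13.32 33.8 [ 0.5123 -0.1679  0.0994] [ 0.5126 -0.168   0.0996] [-0.6 -1.   7.8] [-0.18 -0.08  0.  ]
13.57 37.2 [ 0.5123 -0.1679  0.0996] [ 0.5125 -0.168   0.0997] [0.5 0.5 6. ] [-0.11 -0.15  0.02]
13.82 40.6 [ 0.5123 -0.1679  0.0996] [ 0.5124 -0.1679  0.0997] [-0.6  0.8  6.3] [ 0.01 -0.07  0.07]
14.07 44.1 [ 0.5123 -0.1679  0.0997] [ 0.5123 -0.1679  0.0997] [-0.2  0.6  6.8] [-0.12 -0.05  0.03]
14.32 47.5 [ 0.5123 -0.1678  0.0998] [ 0.5122 -0.1679  0.0997] [0.7 0.5 6.3] [-0.09  0.04  0.06]
14.57 50.9 [ 0.5123 -0.1678  0.0998] [ 0.5122 -0.1679  0.0997] [0.6 0.4 5.6] [-0.16  0.03  0.06]
14.82 54.4 [ 0.5124 -0.1678  0.0999] [ 0.5123 -0.1678  0.0998] [-0.5 -0.8  5.9] [-0.17  0.05 -0.  ]
15.07 57.8 [ 0.5123 -0.1678  0.0999] [ 0
[... 592 characters left out ...]
 0.5123 -0.1676  0.0996] [-0.1  0.6  5.1] [ 0.05 -0.01  0.03]
16.82 81.9 [ 0.5122 -0.1677  0.0997] [ 0.5121 -0.1677  0.0995] [0.7 0.9 2.5] [ 0.02 -0.12 -0.04]
17.32 85.3 [ 0.5123 -0.1676  0.0989] [ 0.5121 -0.1678  0.0986] [-0.   1.   0.4] [-0.16 -0.27  0.04]
17.57 low [ 0.5122 -0.1678  0.098 ] [ 0.5 -0.8  0.3] [-0.4  -0.24 -0.01]
17.82 low [ 0.5123 -0.1678  0.0973] [-0.4 -1.6  1.3] [-0.51 -0.27  0.06]
18.07 low [ 0.5124 -0.1678  0.0966] [ 1.2 -2.6  2.3] [-0.57 -0.31  0.1 ]
18.32 low [ 0.5123 -0.1678  0.0957] [ 1.1 -3.   1.7] [-0.85 -0.53  0.02]
18.57 low [ 0.5123 -0.1679  0.0949] [ 1.2 -2.9  1.6] [-1.03 -0.56  0.1 ]
18.82 dropped [ 0.5123 -0.1678  0.0942] [ 2.1 -4.2  3. ] [-1.23 -0.5   0.1 ]
```

It has dropped into a gap at about 85° yaw. I'll push it gently to the bottom and take up the side load.

Run:
```python
from h import *
s=load();p=np.array(s['p']);yaw=s['yaw'];p[2]=min(p[2],.0942)
for i in range(14):
    f=F();p[:2]+=np.clip(.0001*f[:2],-.0004,.0004)
    a=manip.read_eef_pos()[2]
    if f[2]>6: break
    p[2]-=.0007
    if abs(Tq()[2])>.6: break
    manip.move_l(p,down(yaw),v=.03);log(p.round(4))
save(p=list(p),yaw=yaw)
```

```text
19.07 [ 0.5125 -0.168   0.0934] [ 0.5124 -0.168   0.0933] [ 0.6 -4.2  3.5] [-1.05 -0.23  0.1 ]
19.32 [ 0.5125 -0.1684  0.0927] [ 0.5123 -0.1682  0.0925] [-0.2 -2.5  2.5] [-0.76 -0.06  0.12]
19.57 [ 0.5125 -0.1687  0.092 ] [ 0.512  -0.168   0.0914] [ 0.1 -0.8 -2.2] [-0.22 -0.25  0.02]
19.82 [ 0.5125 -0.1687  0.0913] [ 0.5124 -0.1684  0.0912] [-0.1 -0.4  0.5] [ 0.03 -0.06 -0.03]
20.07 [ 0.5125 -0.1688  0.0906] [ 0.5125 -0.1687  0.0906] [ 0.7 -0.5  0.4] [-0.1  -0.04  0.04]
20.32 [ 0.5126 -0.1688  0.0899] [ 0.5126 -0.1688  0.0899] [-0.9 -0.4  0. ] [-0.09 -0.13 -0.04]
20.57 [ 0.5125 -0.1689  0.0892] [ 0.5127 -0.1688  0.0895] [0.4 0.4 4.8] [-0.07  0.02  0.01]
20.82 [ 0.5125 -0.1688  0.0885] [ 0.5128 -0.1688  0.0893] [-4.2  1.2 11.5] [ 0.09  0.81 -0.01]
```

Run:
```python
from h import *
s=load();p=np.array(s['p']);yaw=s['yaw'];p[2]=.0890;y0=yaw
manip.move_l(p,down(yaw),v=.03);log();st="end"
while y0-yaw<1.3:
    yaw-=.05;manip.move_l(p,down(yaw),v=.03)
    f=F();t=Tq();log(round(y0-yaw,2),p.round(4))
    if abs(t[2])>.5 or f[2]>18 or np.hypot(*f[:2])>12: st="stop";break
    p[:2]+=np.clip(.00005*f[:2],-.0003,.0003)
    p[2]+=np.clip((f[2]-5.5)*.00007,-.0005,.0004)
log(st);save(p=list(p),yaw=yaw,y0=y0)
```

```text
21.07 [ 0.5125 -0.1687  0.0893] [-1.5  0.5  7.7] [-0.09  0.16  0.01]
21.32 0.05 [ 0.5121 -0.1687  0.089 ] [ 0.5124 -0.1687  0.0891] [-0.3  0.4  5.7] [-0.18 -0.25 -0.04]
21.57 0.1 [ 0.5121 -0.1687  0.089 ] [ 0.5121 -0.1687  0.0889] [-0.1  0.9  3.6] [-0.12 -0.24 -0.05]
21.82 0.15 [ 0.5121 -0.1686  0.0889] [ 0.512  -0.1686  0.0888] [ 0.6 -0.4  2.3] [-0.07 -0.23  0.02]
22.07 0.2 [ 0.5121 -0.1687  0.0887] [ 0.512  -0.1686  0.0885] [ 0.4 -0.1  2.7] [-0.09 -0.18 -0.  ]
22.32 0.25 [ 0.5122 -0.1687  0.0885] [ 0.512  -0.1687  0.0883] [-0.1  0.4  1.5] [-0.1  -0.11 -0.02]
22.57 0.3 [ 0.5122 -0.1686  0.0882] [ 0.512  -0.1687  0.0881] [-0.2  0.2  0.2] [-0.1  -0.09  0.  ]
22.82 0.35 [ 0.5121 -0.1686  0.0878] [ 0.5121 -0.1687  0.0878] [-0.5 -0.1  2. ] [-0.11 -0.01  0.  ]
23.07 0.4 [ 0.5121 -0.1686  0.0876] [ 0.5121 -0.1687  0.0876] [-0.   0.4  2. ] [-0.09 -0.11  0.06]
23.32 0.45 [ 0.5121 -0.1686  0.0873] [ 0.5122 -0.1686  0.0873] [-0.4  0.4  2.2] [-0.08 -0.09 -0.01]
23.57 0.5 [ 0.5121 -0.1686  0.0871] [ 0.5121 -0.1686  0.0871] [-0.2 -0.4  1.3] [-0.09 -0.18 -0.03]
23.82 0.55 [ 0.5121 -0.1686  0.0868]
[... 916 characters left out ...]
 0.8  6. ] [ 0.11  0.03 -0.04]
26.32 1.05 [ 0.5122 -0.1686  0.0848] [ 0.5123 -0.1686  0.085 ] [-0.7  0.8  6.1] [ 0.03  0.07 -0.01]
26.57 1.1 [ 0.5121 -0.1685  0.0849] [ 0.5122 -0.1686  0.0849] [-0.7  0.   6. ] [ 0.08  0.09 -0.05]
26.82 1.15 [ 0.5121 -0.1685  0.0849] [ 0.5122 -0.1685  0.085 ] [-0.1 -0.1  6.6] [ 0.02  0.03 -0.02]
27.07 1.2 [ 0.5121 -0.1685  0.085 ] [ 0.5121 -0.1685  0.085 ] [-0.9  0.8  5.7] [ 0.05 -0.03 -0.02]
27.32 1.25 [ 0.512  -0.1685  0.085 ] [ 0.5121 -0.1685  0.085 ] [-0.7  0.2  5.5] [ 0.07  0.03 -0.03]
27.57 1.3 [ 0.512  -0.1685  0.085 ] [ 0.512  -0.1685  0.085 ] [-0.1 -0.2  6.4] [ 0.05  0.06 -0.12]
27.57 end [ 0.512  -0.1685  0.085 ] [-0.1 -0.2  6.4] [ 0.05  0.06 -0.12]
```

The flange reached the washer 1.0 rad into the turn, with the underside at 60 mm, and turned freely for another 0.3 rad without sinking. I'll let go, back off and check.

Run:
```python
from h import *
s=load();p=np.array(s['p']);p[2]=.0853
manip.move_l(p,down(s['yaw']),v=.03);log()
release();log();manip.move_l([p[0],p[1],.2],v=.12)
manip.set_joints([1.234,.332,-.065,1.46,.022,1.35,-.088]);manip.pause(.3);log(manip.read_width())
a,_=viewer.grab_frame("side");b,d=viewer.grab_frame("top")
cv2.imwrite("pics/f.png",cv2.resize(np.hstack([a[130:210,284:384],b[174:254,340:440]]),None,fx=4,fy=4,interpolation=2)[:,:,::-1])
P=cloud("top",d)[194:234,368:408].reshape(-1,3);c=b[194:234,368:408].reshape(-1,3).astype(int)
Q=P[(c[:,0]-c[:,2]>60)];print(len(Q),np.percentile(Q[:,2],[5,25,50,75,95]).round(4))
T=Q[Q[:,2]>.09];print(T.mean(0))
```

```text
27.82 [ 0.5119 -0.1685  0.085 ] [ 1.6 -0.5 -0.5] [-0.18 -0.42  0.08]
28.69 [ 0.512  -0.1685  0.0853] [1.4 0.2 2.7] [-0.07  0.02  0.02]
32.02 0.08721031338967748 [ 0.1936 -0.5943  0.2397] [ 0.1 -0.3  1.7] [-0.04 -0.05  0.03]
416 [0.0612 0.0651 0.0861 0.0957 0.0983]
[ 0.51010525 -0.16478064  0.10697691]
```

View pics/f.png

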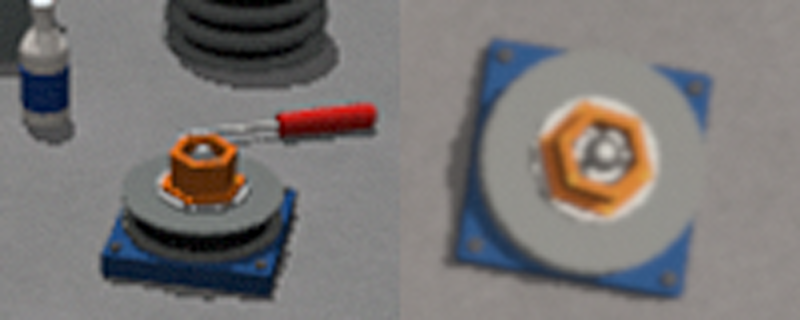

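The pictures show the nut level on the washer and centred on the stud, at about (204,165) in the side crop and (600,155) in the top crop. The top of the nut is at about 96 mm, which matches 60 + 36 mm.

```bash
python3 -c "
from rig import manip
print(manip.close_job())"
```

```text
the job is handed in; nothing more can be done
None
```

The orange nut is threaded onto the stud with its flange resting on the clamp washer; the gripper has let go and is clear, nothing else was touched as far as I could tell, and I handed the job in at about 32 s.

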